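# Mount a mirror medallion with the pump-spray adhesive

## Task

Lay the oval wooden backing flat in the middle of the round plate and let go of it, then press the spray bottle's cap all the way down for a moment and let it spring back up. Then lay the smaller oval mirror flat on the backing, centred and with its long axis along the backing's, and let go. Only spray while the backing is lying on the plate and still bare, and leave the jar, tubs, hoop and tweezers where they are.

Things in the scene. Friction and masses are not known exactly. Their poses are not given: they have to be found in the camera images.
- bottle: Aluminium pump-spray bottle, 64 mm diameter, clamped upright in the middle of a square stainless caddy (96 x 96 mm, walls 35 mm high). Fixed to the table. Origin: centre of the caddy's underside, on the table; z up along the bottle's axis, the nozzle looks along its -y, towards the plate. The top of the cap stands 152 mm above the table.
- cap_top (a point): Centre of the flat top of the bottle's white sprung cap (40 mm diameter, 18 mm high, on the bottle's axis; a 12 mm thick spout sticks out of its side, 14 mm beyond it, below the top). Pressed straight down from above.
- cap (a joint): Travel of the sprung cap in m: 0 is up (at rest), 0.010 is fully down against a hard stop. The spring pushes back with about 2 N at the start and 9 N at the bottom, and returns the cap by itself.
- plate: Round flat white ceramic plate without a rim, 130 mm diameter, 12 mm high, fixed to the table about 170 mm from the bottle's axis, in front of the nozzle. Origin: centre of its underside.
- plate_top (a point): Centre of the plate's flat top, 12 mm above the table.
- backing: Loose pale wooden oval plate (two straight long sides, half-round ends), 100 mm long, 64 mm wide, 16 mm thick, about 70 g, lying flat on the table. Origin: centre of its underside; x along its length, y across its straight sides (the straight part is 36 mm long), z up. It is the larger oval.
- mirror: Loose oval mirror in a steel bezel, same shape but smaller: 76 mm long, 44 mm wide, 14 mm thick, about 90 g, lying flat on the table. Origin: centre of its underside; x along its length, y across its straight sides (the straight part is 32 mm long), z up.
- jar: Bystander: lidded ceramic jar, 84 mm diameter, 114 mm high, standing loose. Origin: centre of its underside.
- tubs: Bystander: stack of three clear bead tubs (one piece), 76 mm diameter, 96 mm high, standing loose. Origin: centre of its underside.
- hoop: Bystander: empty oval wooden hoop, about 190 x 130 mm, 10 mm thick, lying loose. Origin: its centre, on the table; x along its length.
- tweezers: Bystander: chrome tweezers, 138 mm long, 26 mm wide, 8 mm thick, lying loose. Origin: its middle, on the table; x along its length.

How it is judged:
On the way, in this order (a step that is already met when the one before it is completed fails the run):
1. the backing lies flat in the middle of the plate (within 10 mm), let go (horizontal distance between backing and plate_top below 0.01 m and z of backing in the frame of plate_top between -0.003 and 0.004 m and angle between backing's own z axis and vertical below 0.08 rad and contact force between backing and the fingers below 0.05 N and linear speed of backing below 0.02 m/s), for 0.2 s.
2. the cap is pressed down (8 of its 10 mm or more) for a moment (value of joint cap above 0.008 m), for 0.1 s.
3. the cap is let go and has sprung back up (value of joint cap below 0.0015 m), for 0.1 s.
At the end, for the whole second after the job is handed in: The backing lies flat on the plate, its centre within 10 mm of the plate's; the mirror lies flat on the backing, its centre within 6 mm of the backing's and its long axis within about 10 degrees of the backing's; the cap is up; both pieces are released and at rest (horizontal distance between backing and plate_top below 0.01 m and z of backing in the frame of plate_top between -0.003 and 0.004 m and angle between each of backing, mirror's own z axis and vertical below 0.08 rad and horizontal distance between mirror and backing below 0.006 m and z of mirror in the frame of backing between 0.013 and 0.02 m and angle between the x axis of mirror and the x axis of backing, either way round below 0.17 rad and value of joint cap below 0.0015 m and linear speed of each of mirror, backing below 0.02 m/s); the robot touches nothing.
It fails at once if the cap is pressed (more than 5 mm) while the backing is not in the middle of the plate (value of joint cap above 0.005 m and (horizontal distance between backing and plate_top above 0.015 m or z of backing in the frame of plate_top above 0.012 m)).
It fails at once if the cap is pressed (more than 5 mm) while the mirror is over the backing (value of joint cap above 0.005 m and horizontal distance between mirror and backing below 0.05 m).
It fails at once if the jar, tubs, hoop or tweezers are moved by more than 25 mm, or the jar or tubs tipped (distance of any of jar, tubs, hoop, tweezers from where it was at the start of the episode above 0.025 m or angle between any of jar, tubs's own z axis and vertical above 0.3 rad).
It also fails if it takes over 72 s, if anything falls off the work surface, if the arm or the gripper's body presses on something with over 40 N, if the wrist force passes 120 N, or if a joint passes its speed limit or range.

## Robot

A 6-joint arm with a two-finger parallel gripper is mounted at the origin on the work surface. World frame = base frame: x ahead of the robot, y to its left, z up, the work surface at z = 0. Lengths are in m, angles in rad, forces in N, time in s.
With the tool pointing down it reaches from about 0.425 to 0.95 m from the base axis. Payload 3.5 kg.
Tool frame: the origin (TCP) lies at the very end of the fingers, on their centre line; the grasp point (between the pads) lies 19 mm behind it; z points along the fingers, y is the line along which they close (so a half turn about z gives the same grasp; the last joint's range is limited). The gripper opens to 85 mm and grips with 20 to 120 N. Pads are 22 mm wide; open, the fingers measure 114 mm over their backs; the gripper's body (76 mm by 85 mm) begins 54 mm behind the grasp point. The pads swing forward as they close: fully open they stand 13 mm farther back than shut.
Start: joints at [-1.401, 0.286, 1.577, -0, 1.279, -0.15], TCP at [0.212, -0.641, 0.231] pointing down, gripper open.
Joint ranges: [-2.77, 2.77], [-0.9, 2.22], [0.21, 2.48], [-1.53, 4.67], [0.24, 2.81], [-2.84, 2.84]. Speed limits (rad/s): [2.79, 2.79, 3.14, 3.14, 3.14, 3.14].

## Interface

Orientations are given as a unit quaternion [x, y, z, w].
In Python, from plant import ctrl, optics, readout gives the robot as it stands (ctrl), with the cameras (optics) and the readings (readout).
- The arm moves only by the tool step_hand, called after "Call:" in YAML: its name, and indented under it one key for each argument. Schema: {"type":"object","properties":{"offsets":{"type":"array","items":{"type":"array","items":{"type":"number"},"minItems":7,"maxItems":7},"minItems":1,"maxItems":10},"grip_force":{"type":"number"},"only":{"type":"string"},"quiet":{"type":"boolean"},"lines":{"type":"string"}},"required":["offsets"],"additionalProperties":false}. offsets is a list of rows, 1 to 10 of them, each of 7 numbers: dx, dy, dz in parts of the range, where 1.0 means 0.5 m, then a rotation vector rx, ry, rz in parts of the range, where 1.0 means 180 degrees, then the opening from 0.0 (shut) to 1.0 (fully open); each row is the pose to reach, as a shift and turn from the pose commanded when the call began, along the tool's axes at that moment; what a row does not reach only later rows make up. A row lasts 1/8 s, in which the tool goes at most 0.0625 m and 0.188 rad, less where a joint would pass 70% of its speed; a pose out of reach is approached as far as the arm can. The fingers move at their own pace and stop on an object; grip_force is the grip in N (left out, the last holds). Time passes only in rows, so rows that do not move let the fingers close. The tool returns the time, the measured TCP pose, the force, the opening and the grip force at its end. only (a regular expression) keeps the lines of the reply that match it, lines (a string "A,B") keeps lines A to B, and quiet returns only ok. A shift or turn number past 1, either way, is cut back to 1. Input that does not fit is refused with a message, and nothing moves.
- readout.get_state(): the state, without advancing time (a new reading comes with each control period).
- optics.read_camera(name): name is "scene" or "side" or "wrist"; returns a dict with "pixels" (420x560x3 uint8, red, green, blue), "camera_matrix" (3x3 intrinsics, pixels), "dist_coeffs" ([k1, k2, p1, p2, k3] as OpenCV has them; the pictures are not rectified), "xyz" and "orientation" of the camera in the world. Camera axes: x right, y down, z forward; pixel columns grow to the right and rows downward; lengths in m; the calibration is good to about 2 mm. A picture is of the moment at which its call begins. There is no depth.
- ctrl.sign_off(): hands the job in; it is judged then, once.
The state is a dict: "time": time; "qpos": joint angles; "dq": joint speeds; "joint_efforts": joint torques, N m; "eef_pos": TCP position; "tcp_rot": TCP orientation; "contact_force": force on the tool from outside, world axes, zero at the start; "wrist_torque": the same for the moment, N m; "opening": opening from 0.0 (shut) to 1.0 (fully open); "finger_force": force on a finger pad.
Only numpy, scipy, OpenCV 4.12 (cv2) and the standard library are available. Lean on these libraries where they do the work, as an engineer would, in place of code of your own. Each camera call takes 0.05 s, during which the arm holds its last target. There are 200 camera calls.

## Working session

There is one attempt and no reset: what is moved stays moved. The work goes in short steps, Python scripts to look and compute and a tool call to move; the robot and the scene stay as the last step left them, time stands still between calls to the robot, and variables do not carry over. Pictures are saved under pics/ and viewed, at most 10 in all, crops included, and the job is handed in when it is done.

```bash
ls; mkdir -p pics; python3 - <<'E'
from plant import ctrl, optics, readout
import cv2
for n in("scene","side"):
    c=optics.read_camera(n); cv2.imwrite(f"pics/{n}0.png",c["pixels"][:,:,::-1]); print(n,c["xyz"],c["orientation"],c["camera_matrix"],c["dist_coeffs"])
s=readout.get_state(); print(s["time"],s["eef_pos"],s["tcp_rot"],s["opening"])
E
```

```text
pics
plant.py
scene [ 1.39606514 -0.30174909  0.86669108] [ 0.73463985  0.52938262 -0.24755853 -0.34463474] [[452.66045512   0.         272.99330032]
 [  0.         452.66045512 210.99590305]
 [  0.           0.           1.        ]] [-0.02974346  0.          0.          0.          0.        ]
side [0.11873539 0.67260319 0.57557384] [-0.22221078  0.83896278 -0.47607809  0.141822  ] [[442.72041501   0.         277.35286425]
 [  0.         442.72041501 210.08093789]
 [  0.           0.           1.        ]] [-0.0210536  0.         0.         0.         0.       ]
0.1 [ 0.21213673 -0.64018045  0.23009753] [ 9.87244068e-01  1.59210692e-01 -4.39484943e-06 -1.05157146e-03] 0.9955516472237725
```

View pics/scene0.png

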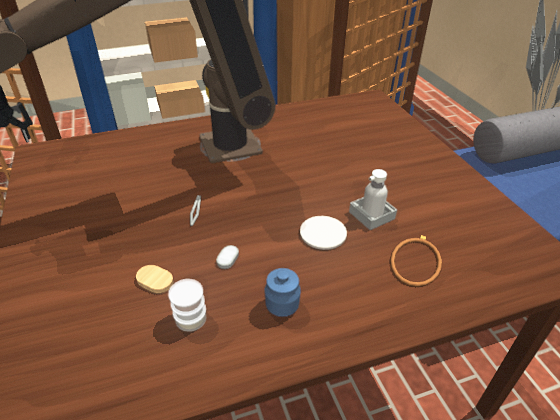

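View pics/side0.png

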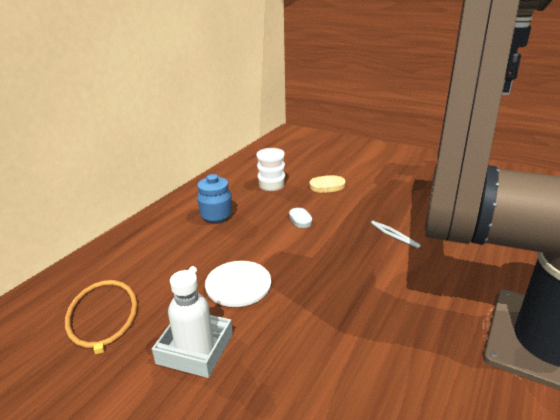

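The scene view shows the backing at (154,279), mirror (227,257), plate (324,233), cap (378,176), tubs (187,305) and jar (283,292). In the side view the backing is at (327,184), mirror (300,217), plate (238,283) and cap (185,283).

```bash
cat > h.py <<'E'
import numpy as np, cv2
from scipy.spatial.transform import Rotation as R
from plant import ctrl, optics, readout
def cast(c,px,z):
    px=np.asarray(px,float).reshape(-1,1,2)
    u=cv2.undistortPoints(px,c["camera_matrix"],c["dist_coeffs"]).reshape(-1,2)
    d=R.from_quat(c["orientation"]).apply(np.c_[u,np.ones(len(u))]); o=np.asarray(c["xyz"])
    return o+d*((z-o[2])/d[:,2])[:,None]
def ray(c,px):
    p=cast(c,[px],0)[0]; o=np.asarray(c["xyz"]); return o,(p-o)/np.linalg.norm(p-o)
def cross(c1,p1,c2,p2):
    a,u=ray(c1,p1); b,v=ray(c2,p2)
    s=np.linalg.lstsq(np.c_[u,-v],b-a,rcond=None)[0]
    return (a+s[0]*u+b+s[1]*v)/2, np.linalg.norm(a+s[0]*u-b-s[1]*v)
def blob(c,kind,seed=None,win=None):
    """Contour of the blob at (nearest) the seed pixel; win limits the region."""
    hsv=cv2.cvtColor(c["pixels"],cv2.COLOR_RGB2HSV)
    lo,hi={"wood":((15,70,120),(35,255,255)),"white":((0,0,120),(180,75,255))}[kind]
    m=cv2.inRange(hsv,lo,hi)
    if win: k=np.zeros_like(m); x,y,r=win; k[max(0,y-r):y+r,max(0,x-r):x+r]=1; m=m*k
    m=cv2.morphologyEx(m,cv2.MORPH_CLOSE,np.ones((5,5)))
    cs=cv2.findContours(m,cv2.RETR_EXTERNAL,cv2.CHAIN_APPROX_NONE)[0]
    cs=[q for q in cs if cv2.contourArea(q)>50]
    if seed is None: return max(cs,key=cv2.contourArea)
    return max(cs,key=lambda q:cv2.pointPolygonTest(q,seed,True))
def shape(c,q,z):
    """centre (area centroid), length, width, long-axis angle of a contour cast onto height z"""
    P=cast(c,q.reshape(-1,2),z)[:,:2]
    m=cv2.moments((P*1e3).astype(np.float32)[:,None]); ctr=np.array([m["m10"],m["m01"]])/m["m00"]/1e3
    (_,(w,h),_)=cv2.minAreaRect((P*1e3).astype(np.float32))
    a=.5*np.arctan2(2*m["mu11"],m["mu20"]-m["mu02"])
    return ctr.round(4),round(max(w,h),1),round(min(w,h),1),round(a,3)
E
python3 - <<'E'
from h import *
S=optics.read_camera("scene");D=optics.read_camera("side")
for n,k,z,a,b in [("backing","wood",.008,(154,279),(327,184)),("mirror","white",.007,(227,257),(300,217)),("plate","white",.012,(324,233),(238,283))]:
    for c,s in((S,a),(D,b)):
        print(n,*shape(c,blob(c,k,s),z))
for z,n,a,b in [(.057,"jar",(283,292),(213,200)),(.048,"tubs",(187,305),(271,170)),(.004,"tweez",(196,210),(395,234)),(.005,"hoop",(416,262),(101,313))]:
    print(n,cast(S,[a],z)[0].round(3),cast(D,[b],z)[0].round(3))
print("cap",cross(S,(378.,174.),D,(184.,278.)))
E
```

```text
backing [ 0.5742 -0.3423] 108.1 75.0 0.584
backing [ 0.5756 -0.3463] 104.8 102.2 1.312
mirror [ 0.5546 -0.1472] 83.4 51.3 -0.575
mirror [ 0.557  -0.1508] 97.3 52.5 -0.846
plate [0.5516 0.129 ] 137.6 129.6 -0.365
plate [0.5528 0.2097] 294.5 203.2 -1.358
jar [ 0.758 -0.063  0.057] [ 0.742 -0.049  0.057]
tubs [ 0.718 -0.28   0.048] [ 0.715 -0.275  0.048]
tweez [ 0.337 -0.189  0.004] [ 0.33  -0.191  0.004]
hoop [0.732 0.318 0.005] [0.723 0.322 0.005]
cap (array([0.51924594, 0.29640885, 0.14942875]), np.float64(0.0010039588154005792))
```

Careful with the scale: shifts go in shares of 0.5 m and turns go in shares of 180 degrees. That gives: 0.437 m is 0.874, -0.167 m is -0.334.

Call:
step_hand:
  offsets:
    - [0.874, -0.334, 0, 0, 0, 0, 1]
    - [0.874, -0.334, 0, 0, 0, 0, 1]
    - [0.874, -0.334, 0, 0, 0, 0, 1]
    - [0.874, -0.334, 0, 0, 0, 0, 1]
    - [0.874, -0.334, 0, 0, 0, 0, 1]
    - [0.874, -0.334, 0, 0, 0, 0, 1]
    - [0.874, -0.334, 0, 0, 0, 0, 1]
    - [0.874, -0.334, 0, 0, 0, 0, 1]
    - [0.874, -0.334, 0, 0, 0, 0, 1]

```text
time: 1.32
eef_pos: [0.5759, -0.3428, 0.2308]
tcp_rot: [0.987, 0.161, -0.0, -0.0]
contact_force: [-0.1, 0.2, 1.2]
opening: 0.999
finger_force: 0.0
```

```bash
python3 - <<'E'
from h import *
c=optics.read_camera("wrist"); cv2.imwrite("pics/w1.png",c["pixels"][:,:,::-1])
s=readout.get_state();print(s["eef_pos"],s["tcp_rot"],c["xyz"],R.from_quat(c["orientation"]).as_matrix().round(2))
print(shape(c,blob(c,"wood"),.016),shape(c,blob(c,"wood"),.008))
E
```

```text
[ 0.57489808 -0.34408647  0.23087189] [ 9.87081867e-01  1.60216079e-01 -4.29889177e-04 -1.05763691e-04] [ 0.64975782 -0.31717465  0.3722704 ] [[ 0.32 -0.9  -0.29]
 [-0.95 -0.3  -0.1 ]
 [-0.    0.31 -0.95]]
(array([ 0.574 , -0.3422]), 99.9, 64.7, np.float64(0.733)) (array([ 0.5723, -0.3428]), 102.1, 66.2, np.float64(0.733))
```

View pics/w1.png

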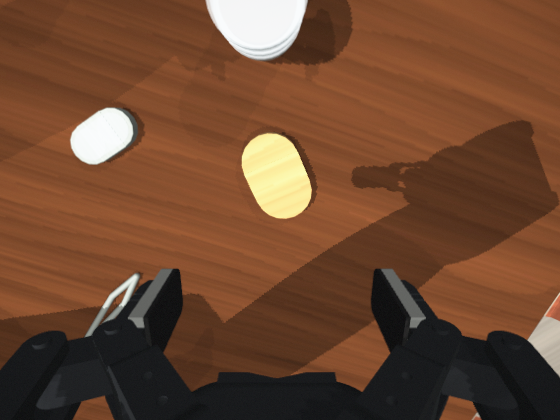

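The wrist view shows the backing at (277,176), 99.9 x 64.7 mm at z=16 mm, which matches its given size. The mirror is at (103,135). Next I turn by -0.411 and go down to the backing.

Converted, 0.234 m is 0.468, 0.12 m is 0.24, -0.411 rad is -0.1308.

```bash
python3 - <<'E'
from h import *
c=optics.read_camera("wrist")
print("mirror",shape(c,blob(c,"white",(103,135)),.014)); print(readout.get_state()["qpos"])
E
```

```text
mirror (array([ 0.5561, -0.1492]), 75.5, 44.9, np.float64(-0.694))
[-6.91963853e-01  2.75907246e-01  1.59015466e+00 -6.09270222e-04
  1.27622958e+00  5.58804908e-01]
```

Call:
step_hand:
  offsets:
    - [0, -0.004, 0.12, 0, 0, -0.0573, 1]
    - [0, -0.004, 0.24, 0, 0, -0.1146, 1]
    - [0, -0.004, 0.34, 0, 0, -0.1308, 1]
    - [0, -0.004, 0.4, 0, 0, -0.1308, 1]
    - [0, -0.004, 0.44, 0, 0, -0.1308, 1]
    - [0, -0.004, 0.468, 0, 0, -0.1308, 1]
    - [0, -0.004, 0.468, 0, 0, -0.1308, 1]
    - [0, -0.004, 0.468, 0, 0, -0.1308, 1]

```text
time: 2.42
eef_pos: [0.5748, -0.3438, -0.0011]
tcp_rot: [0.934, 0.357, 0.001, 0.001]
contact_force: [-0.2, 0.4, -0.4]
opening: 0.997
finger_force: 0.0
```

Call:
step_hand:
  offsets:
    - [0, 0, 0, 0, 0, 0, 0.5]
    - [0, 0, 0, 0, 0, 0, 0.5]
    - [0, 0, 0, 0, 0, 0, 0.5]
    - [0, 0, 0, 0, 0, 0, 0.5]
    - [0, 0, 0, 0, 0, 0, 0.5]
    - [0, 0, 0, 0, 0, 0, 0.5]
  grip_force: 40

```text
time: 3.18
eef_pos: [0.5749, -0.3436, -0.001]
tcp_rot: [0.934, 0.357, 0.001, 0.001]
contact_force: [1.0, -0.3, 5.9]
opening: 0.736
finger_force: 46.1
```

Converted, -0.308 m is -0.616, -0.05 m is -0.1.

Call:
step_hand:
  offsets:
    - [0, 0, -0.08, 0, 0, 0, 0.5]
    - [0, 0, -0.2, 0, 0, 0, 0.5]
    - [0.08, -0.1, -0.28, 0, 0, 0, 0.5]
    - [0.492, -0.616, -0.4, 0, 0, 0, 0.5]
    - [0.492, -0.616, -0.4, 0, 0, 0, 0.5]
    - [0.492, -0.616, -0.4, 0, 0, 0, 0.5]
    - [0.492, -0.616, -0.4, 0, 0, 0, 0.5]
    - [0.492, -0.616, -0.4, 0, 0, 0, 0.5]
    - [0.492, -0.616, -0.4, 0, 0, 0, 0.5]
    - [0.492, -0.616, -0.4, 0, 0, 0, 0.5]

```text
time: 4.42
eef_pos: [0.551, 0.0529, 0.1973]
tcp_rot: [0.933, 0.359, 0.0, -0.0]
contact_force: [1.5, -0.2, 0.0]
opening: 0.735
finger_force: 45.4
```

```bash
python3 - <<'E'
from h import *
c=optics.read_camera("wrist"); cv2.imwrite("pics/w2.png",c["pixels"][:,:,::-1])
s=readout.get_state();print(s["eef_pos"],s["finger_force"],s["qpos"])
E
```

```text
[0.55102982 0.05148843 0.19685804] 45.35677671432495 [-8.99528195e-02  5.10034485e-02  1.90951488e+00 -5.19689537e-04
  1.18168554e+00  7.47766345e-01]
```

View pics/w2.png

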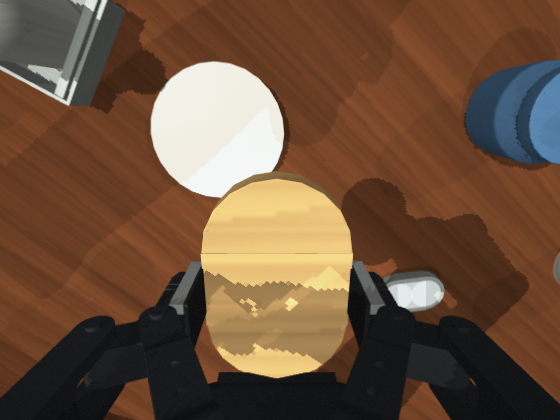

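The plate is at (218,130), whole except for a sliver behind the backing. The backing sits square in the fingers.

```bash
cat >> h.py <<'E'
def circle(P):
    A=np.c_[2*P,np.ones(len(P))]; s=np.linalg.lstsq(A,(P**2).sum(1),rcond=None)[0]
    r=np.sqrt(s[2]+s[0]**2+s[1]**2); return s[:2],r,np.hypot(*(P-s[:2]).T)-r
def totool(d):
    return R.from_quat(readout.get_state()["tcp_rot"]).inv().apply(d).round(4)
E
python3 - <<'E'
from h import *
c=optics.read_camera("wrist")
q=blob(c,"white",(218,130)).reshape(-1,2); q=q[q[:,1]<165]
P=cast(c,q,.012)[:,:2]; o,r,e=circle(P); P=P[abs(e)<.002]; o,r,e=circle(P)
print(o,r,e.std(),len(P)); s=readout.get_state()
print(s["eef_pos"],totool(np.r_[o,.0115]-s["eef_pos"]))
E
```

```text
[0.54780344 0.12999777] 0.06444723172708826 0.00027350401671080796 264
[0.55106422 0.05054949 0.19659232] [ 0.0509 -0.0612  0.1851]
```

Converted, 0.187 m is 0.374, 0.183 m is 0.366.

Call:
step_hand:
  offsets:
    - [0.06, -0.072, 0.06, 0, 0, 0, 0.5]
    - [0.102, -0.123, 0.16, 0, 0, 0, 0.5]
    - [0.102, -0.123, 0.26, 0, 0, 0, 0.5]
    - [0.102, -0.123, 0.32, 0, 0, 0, 0.5]
    - [0.102, -0.123, 0.35, 0, 0, 0, 0.5]
    - [0.102, -0.123, 0.366, 0, 0, 0, 0.5]
    - [0.102, -0.123, 0.374, 0, 0, 0, 0.5]
    - [0.102, -0.123, 0.374, 0, 0, 0, 0.5]
    - [0.102, -0.123, 0.374, 0, 0, 0, 0.5]

```text
time: 5.65
eef_pos: [0.5492, 0.1305, 0.0113]
tcp_rot: [0.934, 0.357, 0.001, 0.0]
contact_force: [-0.2, -0.0, -1.4]
opening: 0.736
finger_force: 45.4
```

Call:
step_hand:
  offsets:
    - [0, 0, 0, 0, 0, 0, 0.85]
    - [0, 0, 0, 0, 0, 0, 1]
    - [0, 0, 0, 0, 0, 0, 1]
    - [0, 0, 0, 0, 0, 0, 1]
    - [0, 0, -0.06, 0, 0, 0, 1]
    - [0, 0, -0.18, 0, 0, 0, 1]
    - [0, 0, -0.28, 0, 0, 0, 1]
    - [0, 0, -0.38, 0, 0, 0, 1]
    - [0, 0, -0.38, 0, 0, 0, 1]

```text
time: 6.78
eef_pos: [0.5516, 0.1307, 0.2064]
tcp_rot: [0.934, 0.357, 0.005, 0.002]
contact_force: [0.1, -1.1, 0.1]
opening: 0.998
finger_force: 0.0
```

```bash
python3 - <<'E'
from h import *
c=optics.read_camera("wrist"); cv2.imwrite("pics/w3.png",c["pixels"][:,:,::-1])
print(shape(c,blob(c,"wood"),.028)); s=readout.get_state(); print(s["eef_pos"],s["qpos"])
q=blob(c,"white").reshape(-1,2);P=cast(c,q,.012)[:,:2]; o,r,e=circle(P); print(o,r,e.std())
E
```

```text
(array([0.5487, 0.132 ]), 99.4, 63.3, np.float64(0.738))
[0.54982128 0.13055396 0.20309095] [5.36169448e-02 6.76622550e-02 1.88011448e+00 3.17764209e-06
 1.18836036e+00 8.93527773e-01]
[0.49717721 0.32614363] 0.06980903542869192 0.015274075297770997
```

View pics/w3.png

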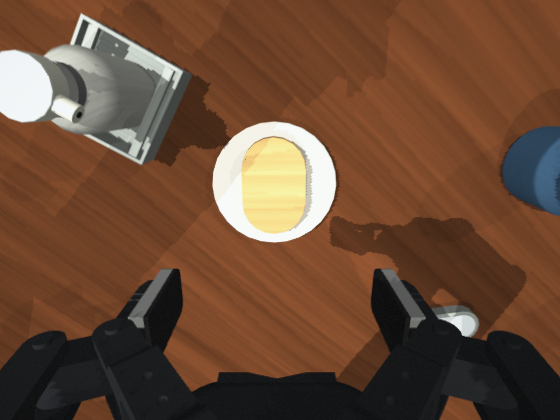

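The backing at (275,186) lies flat and centred on the plate at (274,182). The cap is at about (22,87), cut off by the frame. I'll shut the fingers and move nearer.

Converted, -0.08 m is -0.16, -0.03 m is -0.06.

Call:
step_hand:
  offsets:
    - [0, -0.1, -0.04, 0, 0, 0, 0]
    - [0.06, -0.16, -0.06, 0, 0, 0, 0]
    - [0.06, -0.16, -0.06, 0, 0, 0, 0]
    - [0.06, -0.16, -0.06, 0, 0, 0, 0]
    - [0.06, -0.16, -0.06, 0, 0, 0, 0]
    - [0.06, -0.16, -0.06, 0, 0, 0, 0]

```text
time: 7.58
eef_pos: [0.5174, 0.2092, 0.2296]
tcp_rot: [0.934, 0.357, -0.001, -0.0]
contact_force: [-0.0, -0.1, 0.5]
opening: 0.002
finger_force: 0.0
```

```bash
python3 - <<'E'
from h import *
c=optics.read_camera("wrist"); cv2.imwrite("pics/w4.png",c["pixels"][:,:,::-1])
print(readout.get_state()["eef_pos"])
E
```

```text
[0.51745174 0.20928706 0.22986157]
```

View pics/w4.png

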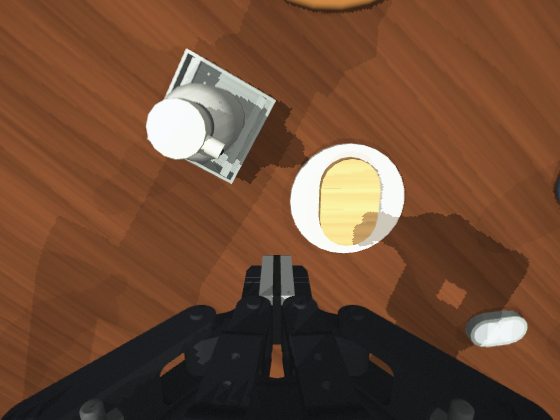

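Cap top is the bright disc centred at about (178,128); the spout is at (214,146).

```bash
python3 - <<'E'
from h import *
c=optics.read_camera("wrist")
m=cv2.inRange(c["pixels"],(235,235,235),(255,255,255)); k=np.zeros_like(m);k[90:170,140:212]=1
cs=cv2.findContours(m*k,cv2.RETR_EXTERNAL,cv2.CHAIN_APPROX_NONE)[0]; q=max(cs,key=cv2.contourArea).reshape(-1,2)
q=q[(q[:,0]<195)|(q[:,1]<115)]
P=cast(c,q,.152)[:,:2]; o,r,e=circle(P); P=P[abs(e)<.0015]; o,r,e=circle(P)
s=readout.get_state(); print(o,r,e.std(),cast(c,[(178,128)],.152)); print(s["eef_pos"],totool(np.r_[o,.152]-s["eef_pos"]))
E
```

```text
[0.51849207 0.2999904 ] 0.018607150348793008 0.0002222766061835228 [[0.52015862 0.29929099 0.152     ]]
[0.51750516 0.20941759 0.23003234] [ 0.0612 -0.0668  0.078 ]
```

Converted, 0.088 m is 0.176, 0.087 m is 0.174.

Call:
step_hand:
  offsets:
    - [0.08, -0.088, 0, 0, 0, 0, 0]
    - [0.121, -0.132, 0.06, 0, 0, 0, 0]
    - [0.121, -0.132, 0.12, 0, 0, 0, 0]
    - [0.121, -0.132, 0.15, 0, 0, 0, 0]
    - [0.121, -0.132, 0.164, 0, 0, 0, 0]
    - [0.121, -0.132, 0.174, 0, 0, 0, 0]
    - [0.121, -0.132, 0.176, 0, 0, 0, 0]
    - [0.121, -0.132, 0.176, 0, 0, 0, 0]
    - [0.121, -0.132, 0.176, 0, 0, 0, 0]

```text
time: 8.8
eef_pos: [0.5187, 0.2994, 0.145]
tcp_rot: [0.934, 0.357, 0.0, -0.0]
contact_force: [-5.7, -1.4, 7.4]
opening: -0.001
finger_force: 3.4
```

Converted, 0.004 m is 0.008, 0.002 m is 0.004.

Call:
step_hand:
  offsets:
    - [0, 0, 0.004, 0, 0, 0, 0]
    - [0, 0, 0.008, 0, 0, 0, 0]
    - [0, 0, 0.008, 0, 0, 0, 0]
    - [0, 0, 0.008, 0, 0, 0, 0]

```text
time: 9.3
eef_pos: [0.519, 0.2995, 0.142]
tcp_rot: [0.934, 0.357, 0.001, -0.0]
contact_force: [-6.5, -1.9, 10.3]
opening: -0.001
finger_force: 5.0
```

Converted, 0.002 m is 0.004, 0.001 m is 0.002.

Call:
step_hand:
  offsets:
    - [0, 0, 0.002, 0, 0, 0, 0]
    - [0, 0, 0.004, 0, 0, 0, 0]
    - [0, 0, 0.004, 0, 0, 0, 0]
    - [0, 0, 0.004, 0, 0, 0, 0]

```text
time: 9.8
eef_pos: [0.5191, 0.2995, 0.142]
tcp_rot: [0.934, 0.357, 0.0, 0.0]
contact_force: [-8.8, -4.1, 16.8]
opening: -0.001
finger_force: 8.4
```

The reading stays at z = 0.142 while the force rises, so the cap is on its stop. I'll release it and travel to the mirror, turning on the way.

Converted, 0.358 m is 0.716, -0.2725 m is -0.545, 1.427 rad is 0.4542.

Call:
step_hand:
  offsets:
    - [0, 0, -0.08, 0, 0, 0, 0]
    - [0, 0, -0.19, 0, 0, 0, 0]
    - [-0.069, 0.09, -0.19, 0, 0, 0.0573, 0]
    - [-0.545, 0.716, -0.19, 0, 0, 0.1146, 0.5]
    - [-0.545, 0.716, -0.19, 0, 0, 0.1719, 1]
    - [-0.545, 0.716, -0.19, 0, 0, 0.2292, 1]
    - [-0.545, 0.716, -0.19, 0, 0, 0.2865, 1]
    - [-0.545, 0.716, -0.19, 0, 0, 0.3438, 1]
    - [-0.545, 0.716, -0.19, 0, 0, 0.4011, 1]
    - [-0.545, 0.716, -0.19, 0, 0, 0.4542, 1]

```text
time: 11.05
eef_pos: [0.5548, -0.1535, 0.2327]
tcp_rot: [0.938, -0.346, 0.002, 0.001]
contact_force: [-0.4, 0.3, -0.2]
opening: 1.002
finger_force: 0.0
```

Call:
step_hand:
  offsets:
    - [0, 0, 0, 0, 0, 0, 1]
    - [0, 0, 0, 0, 0, 0, 1]

```text
time: 11.3
eef_pos: [0.5545, -0.1485, 0.2318]
tcp_rot: [0.94, -0.34, 0.001, -0.0]
contact_force: [0.8, 0.0, -0.0]
opening: 0.999
finger_force: 0.0
```

```bash
python3 - <<'E'
from h import *
c=optics.read_camera("wrist"); cv2.imwrite("pics/w5.png",c["pixels"][:,:,::-1])
s=readout.get_state();q=blob(c,"white",tuple(map(float,(280,170)))); f=shape(c,q,.014);print(f,s["eef_pos"],R.from_quat(s["tcp_rot"]).as_matrix()[:,0],s["qpos"])
print(totool(np.r_[f[0],.001]-s["eef_pos"]))
E
```

```text
(array([ 0.5564, -0.1485]), 74.3, 43.8, np.float64(-0.695)) [ 0.55452671 -0.14801288  0.23172334] [ 7.69119115e-01 -6.39105108e-01  6.68968076e-04] [-4.37647062e-01  6.43578955e-02  1.82963614e+00  2.14927854e-04
  1.24685391e+00  1.82641516e+00]
[ 0.0016 -0.0007  0.2307]
```

View pics/w5.png

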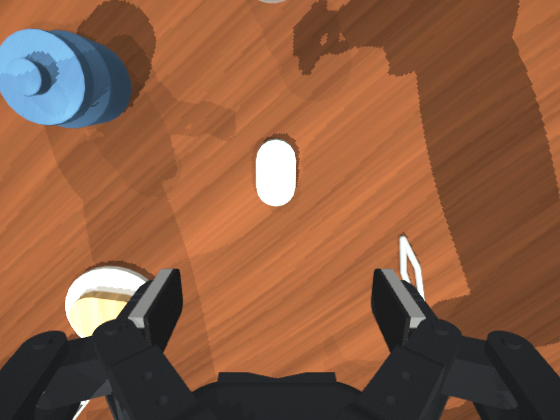

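The mirror is at (276,172), in line with the tool, and measures 74 x 44 mm, so I go down and grip it.

Converted, 0.231 m is 0.462, 0.22 m is 0.44.

Call:
step_hand:
  offsets:
    - [0.003, -0.001, 0.12, 0, 0, 0, 1]
    - [0.003, -0.001, 0.24, 0, 0, 0, 1]
    - [0.003, -0.001, 0.34, 0, 0, 0, 1]
    - [0.003, -0.001, 0.4, 0, 0, 0, 1]
    - [0.003, -0.001, 0.44, 0, 0, 0, 1]
    - [0.003, -0.001, 0.462, 0, 0, 0, 1]
    - [0.003, -0.001, 0.462, 0, 0, 0, 1]
    - [0.003, -0.001, 0.462, 0, 0, 0, 1]

```text
time: 12.35
eef_pos: [0.5571, -0.1499, 0.0018]
tcp_rot: [0.94, -0.341, 0.001, 0.0]
contact_force: [-0.6, -0.0, 0.2]
opening: 1.003
finger_force: 0.0
```

Call:
step_hand:
  offsets:
    - [0, 0, 0, 0, 0, 0, 0.3]
    - [0, 0, 0, 0, 0, 0, 0.3]
    - [0, 0, 0, 0, 0, 0, 0.3]
    - [0, 0, 0, 0, 0, 0, 0.3]
    - [0, 0, 0, 0, 0, 0, 0.3]
    - [0, 0, 0, 0, 0, 0, 0.3]
    - [0, 0, 0, 0, 0, 0, 0.3]
  grip_force: 40

```text
time: 13.22
eef_pos: [0.5565, -0.1498, 0.0011]
tcp_rot: [0.94, -0.341, 0.001, 0.0]
contact_force: [-1.4, 0.3, 5.2]
opening: 0.5
finger_force: 42.9
```

Converted, -0.2 m is -0.4, -0.134 m is -0.268, -1.432 rad is -0.4558.

Call:
step_hand:
  offsets:
    - [0, 0, -0.08, 0, 0, 0, 0.3]
    - [0, 0, -0.2, 0, 0, -0.0318, 0.3]
    - [-0.04, -0.046, -0.3, 0, 0, -0.0891, 0.3]
    - [-0.1, -0.12, -0.4, 0, 0, -0.1464, 0.3]
    - [-0.18, -0.2, -0.4, 0, 0, -0.2037, 0.3]
    - [-0.268, -0.298, -0.4, 0, 0, -0.261, 0.3]
    - [-0.268, -0.298, -0.4, 0, 0, -0.3183, 0.3]
    - [-0.268, -0.298, -0.4, 0, 0, -0.3756, 0.3]
    - [-0.268, -0.298, -0.4, 0, 0, -0.4329, 0.3]
    - [-0.268, -0.298, -0.4, 0, 0, -0.4558, 0.3]

```text
time: 14.48
eef_pos: [0.5478, 0.051, 0.199]
tcp_rot: [0.932, 0.361, -0.001, -0.001]
contact_force: [0.1, 0.1, 0.4]
opening: 0.505
finger_force: 42.3
```

Call:
step_hand:
  offsets:
    - [0, 0, 0, 0, 0, 0, 0.3]
    - [0, 0, 0, 0, 0, 0, 0.3]
    - [0, 0, 0, 0, 0, 0, 0.3]

```text
time: 14.85
eef_pos: [0.5485, 0.0508, 0.2]
tcp_rot: [0.933, 0.359, -0.0, -0.0]
contact_force: [0.7, -0.6, -0.2]
opening: 0.504
finger_force: 42.3
```

```bash
python3 - <<'E'
from h import *
c=optics.read_camera("wrist"); cv2.imwrite("pics/w6.png",c["pixels"][:,:,::-1])
s=readout.get_state();q=blob(c,"wood"); f=shape(c,q,.028);print(f,s["eef_pos"],R.from_quat(s["tcp_rot"]).as_matrix()[:,0])
print(totool(np.r_[f[0],.0291]-s["eef_pos"]))
E
```

```text
(array([0.5487, 0.1311]), 97.2, 64.8, np.float64(0.733)) [0.54858466 0.05074432 0.20017306] [ 7.41638029e-01  6.70800264e-01 -2.01115636e-04]
[ 0.054  -0.0595  0.1711]
```

View pics/w6.png

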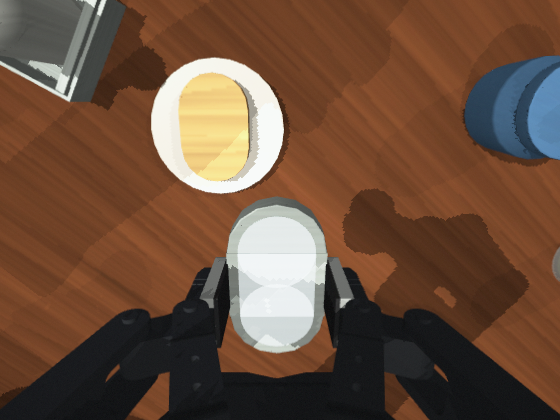

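Backing is at (214,127) and still bare. The mirror is square in the fingers, its top face spanning rows of about 207 to 351.

```bash
python3 - <<'E'
from h import *
c=optics.read_camera("wrist");s=readout.get_state()
P=cast(c,[(277,207),(277,351),(229,260),(325,260)],s["eef_pos"][2]+.013)
print([totool(p-s["eef_pos"]) for p in P])
E
```

```text
[array([ 0.0373, -0.001 , -0.013 ]), array([-0.035 , -0.0009, -0.013 ]), array([ 0.0133, -0.0217, -0.013 ]), array([ 0.0133,  0.0198, -0.013 ])]
```

Converted, 0.171 m is 0.342, 0.053 m is 0.106.

Call:
step_hand:
  offsets:
    - [0.06, -0.066, 0.06, 0, 0, 0, 0.3]
    - [0.106, -0.1176, 0.16, 0, 0, 0, 0.3]
    - [0.106, -0.1176, 0.24, 0, 0, 0, 0.3]
    - [0.106, -0.1176, 0.3, 0, 0, 0, 0.3]
    - [0.106, -0.1176, 0.324, 0, 0, 0, 0.3]
    - [0.106, -0.1176, 0.336, 0, 0, 0, 0.3]
    - [0.106, -0.1176, 0.342, 0, 0, 0, 0.3]
    - [0.106, -0.1176, 0.342, 0, 0, 0, 0.3]
    - [0.106, -0.1176, 0.342, 0, 0, 0, 0.3]

```text
time: 16.08
eef_pos: [0.5492, 0.1299, 0.0303]
tcp_rot: [0.933, 0.36, 0.001, 0.0]
contact_force: [-0.4, 0.1, 0.1]
opening: 0.503
finger_force: 42.3
```

Converted, 0.001 m is 0.002.

Call:
step_hand:
  offsets:
    - [0, 0, 0.002, 0, 0, 0, 0.3]
    - [0, 0, 0.002, 0, 0, 0, 0.3]

```text
time: 16.32
eef_pos: [0.549, 0.13, 0.0291]
tcp_rot: [0.933, 0.36, 0.001, 0.0]
contact_force: [-0.5, -0.6, 3.7]
opening: 0.501
finger_force: 42.7
```

Call:
step_hand:
  offsets:
    - [0, 0, 0, 0, 0, 0, 0.65]
    - [0, 0, 0, 0, 0, 0, 0.7]
    - [0, 0, 0, 0, 0, 0, 0.7]
    - [0, 0, 0, 0, 0, 0, 0.7]
    - [0, 0, -0.06, 0, 0, 0, 0.7]
    - [0, 0, -0.18, 0, 0, 0, 1]
    - [0, 0, -0.28, 0, 0, 0, 1]
    - [0, 0, -0.34, 0, 0, 0, 1]
    - [0, 0, -0.34, 0, 0, 0, 1]

```text
time: 17.45
eef_pos: [0.5504, 0.1301, 0.2018]
tcp_rot: [0.933, 0.36, 0.003, 0.001]
contact_force: [0.0, 0.8, -0.8]
opening: 0.999
finger_force: 0.0
```

```bash
python3 - <<'E'
from h import *
c=optics.read_camera("wrist"); cv2.imwrite("pics/w7.png",c["pixels"][:,:,::-1])
print(shape(c,blob(c,"wood",(275,186)),.028)); s=readout.get_state(); print(s["eef_pos"])
E
```

```text
(array([0.5488, 0.1321]), 97.9, 63.6, np.float64(0.742))
[0.54893593 0.12998081 0.19919534]
```

View pics/w7.png

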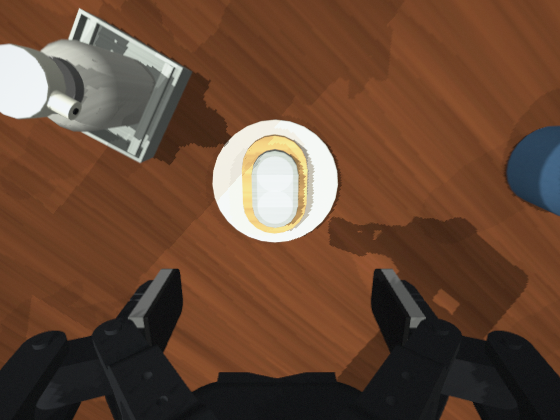

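The mirror at about (275,189) lies flat inside the backing's outline, whose centre is about (275,186). I'll check the offset and hand in if it's within 6 mm.

```bash
python3 - <<'E'
from h import *
c=optics.read_camera("wrist")
b=shape(c,blob(c,"wood",(275,186)),.028)
hsv=cv2.cvtColor(c["pixels"],cv2.COLOR_RGB2HSV); m=cv2.inRange(hsv,(0,0,90),(180,70,255))
k=np.zeros_like(m); cv2.drawContours(k,[blob(c,"wood",(275,186))],-1,1,-1); k=cv2.erode(k,np.ones((7,7)))
q=max(cv2.findContours(m*k,cv2.RETR_EXTERNAL,cv2.CHAIN_APPROX_NONE)[0],key=cv2.contourArea)
a=shape(c,q,.042); d=np.linalg.norm(a[0]-b[0]); s=readout.get_state(); print(a,b,d,s["dq"].round(3) if hasattr(s["dq"],"round") else s["dq"])
if d<.0045 and abs(a[3]-b[3])<.1: print(ctrl.sign_off())
E
```

```text
(array([0.5487, 0.1316]), 75.1, 43.7, np.float64(0.741)) (array([0.5488, 0.1321]), 99.0, 63.3, np.float64(0.739)) 0.0005099019513592767 [-0.     0.024  0.028  0.003 -0.001 -0.001]
the job is handed in; nothing more can be done
None
```

The job is handed in at about 17.5 s of the 72 s limit: the backing lies on the plate about 2 mm off centre, the cap was pressed to its stop and released (spring-back not measured), and the mirror lies on the backing within 1 mm and in line with it.

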